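# Tip a filled chocolate mould face down and push it to the tray's rim

### The arm

A 6-joint arm with a two-finger parallel gripper is mounted at the origin on the work surface. World frame = base frame: x ahead of the robot, y to its left, z up, the work surface at z = 0. Lengths are in m, angles in rad, forces in N, time in s.
With the tool pointing down it reaches from about 0.275 to 1 m from the base axis. Payload 8.4 kg.
Tool frame: the origin (TCP) lies midway between the tips of the shut fingers; the grasp point (between the pads) lies 19 mm behind it; x points along the fingers, y is the direction in which the jaws open and shut, and the axes are right-handed (so a half turn about x gives the same grasp; the last joint's range is limited). The gripper opens to 85 mm and grips with 20 to 120 N. Pads are 22 mm wide; open, the fingers measure 114 mm over their backs; the gripper's body (76 mm by 85 mm) begins 54 mm behind the grasp point. The pads swing forward as they close: fully open they stand 13 mm farther back than shut.
Start: joints at [-1.255, 0.353, 1.633, -0, 1.155, -0.002], TCP at [0.195, -0.594, 0.231] pointing down, gripper open.
Joint ranges: [-2.63, 2.63], [-0.92, 2.1], [0.06, 2.66], [-1.3, 4.44], [0, 2.69], [-3.02, 3.02]. Speed limits (rad/s): [2.22, 2.22, 2.79, 3.14, 3.14, 3.14].

### API

Orientations are given as a unit quaternion [w, x, y, z].
In Python, from station import * gives the robot as it stands. The module is installed in compiled form; this text tells all that it offers.
- The arm moves only by the tool carry_out, never from a script. Its argument "commands" is a list of rows, each a list of 3 entries, a list of its own where there are three numbers: the shift along the tool's x, y, z in m, then the turn about the tool's x in degrees, then the closure in counts, from 0 (fully open) to 255 (shut). A call has 1 to 5 rows; each row is the pose to reach, as a shift and turn from the pose commanded when the call began, along the tool's axes at that moment; what a row does not reach only later rows make up. A row lasts 1/8 s, in which the tool goes at most 62.5 mm and 10.7 degrees, less where a joint would pass 70% of its speed; a pose out of reach is approached as far as the arm can. A call with a gripper value outside its range is refused whole. The fingers move at their own pace and stop on an object; "newtons" is the grip in N (left out, the last holds). Time passes only in rows, so rows that repeat a pose let the fingers close. It gives the time, the measured TCP pose, the force and the opening at its end, in the units of the state.
- sense(): the state, without advancing time (a new reading comes with each control period).
- capture(name): name is "side" or "top" or "wrist"; returns the picture (480x640x3 uint8, blue, green, red); there is no depth.
- camera_model(name): a dict with "intrinsics" (3x3 intrinsics, pixels), "rvec" (rotation vector, rad) and "tvec" (3), from world to camera coordinates, as OpenCV has them; the wrist camera has in their place "hand_eye" (4x4, takes a point from camera to tool coordinates, whose origin is the TCP and whose axes are the tool frame's). Camera axes: x right, y down, z forward; pixel columns grow to the right and rows downward; lengths in m; the calibration is good to about 2 mm. A picture is of the moment at which its call begins: read the wrist's pose just before it. camera_model takes no time and is no camera call.
- sign_off(): hands the job in, once; it reports no verdict.
Trained networks look in the newest picture that a camera, given by its name, has taken for a name from the list of things; names that differ only in an ending like _2 or _b are one class to them, and where a whole thing is asked for, a point or a joint stands for the part that bears it (a point fixed in the world has none). Each returns a list of dicts, best first, with "score" (0 to 1); they miss things now and then, are a little off and sometimes report something else, mostly with a low value. They report only what shows in the picture. A call takes as long as a camera call. They do not tell look-alikes from the thing itself.
- recognise(camera, name): "xy" ([column, row] in pixels, amid what is visible of it).
The state is a dict: "t": time; "qpos": joint angles; "qvel": joint speeds; "joint_torque": joint torques, N m; "tcp_pos": TCP position; "eef_rot": TCP orientation; "contact_force": force on the tool from outside, world axes, zero at the start; "ft_torque": the same for the moment, N m; "grip_width": finger opening in m.
Only numpy, scipy, OpenCV 4.12 (cv2) and the standard library are available. Lean on these libraries where they do the work, as an engineer would, in place of code of your own. Each camera call takes 0.05 s, during which the arm holds its last target.

### The job

Two filled chocolate moulds stand on edge on the perforated tray, their chocolate faces turned away from the robot. Only push with the fingers, lifting and carrying nothing: tip the mould with the round chocolates over, away from the robot, so that it lies flat with its chocolate face down on the tray, and then push it along the tray until its long edge lies flush against the far rim. Leave the mould with the long bars standing, and everything else where it is.

Things in the scene. Friction and masses are not known exactly. Their poses are not given: they have to be found in the camera images.
- tray: Fixed perforated aluminium tray, 400 x 600 x 20 mm. Origin: centre of its underside. z up, x away from the robot to the far rim, y along that rim. Floor top 4 mm above the origin. Rim on all sides 10 mm thick, top 20 mm above the bench; inner faces at x +-190, y +-290 mm. Chocolate shards by the near rim are only seen, not felt.
- bonbon_mould: Mould to tip: grey block, x 25, y 160, z 100 mm, 0.3-0.55 kg, 14 round chocolates on its +x face. Stands on a long edge on the tray floor, +x away from the robot within 20 deg of the tray's x. Origin: centre of its underside. Leaning 14 deg it overbalances and falls; then its x points down, z to the far rim, origin mid of the near long side, 12.5 mm above the tray floor.
- bar_mould: The mould to leave alone: same block, size and origin, 0.4 kg, but with three long bars of chocolate (130 x 17 mm) on its +x face and three long ribs on its back. It stands on edge beside the other one; which is on the left varies.
- cutter: Steel ring cutter, 60 mm across, 40 mm high, standing on the tray near the near rim, between the two moulds. Leave alone. Origin: centre of its underside.
- beaker: Open steel beaker, 80 mm across, 90 mm high, on the bench to the left of the tray. Leave alone. Origin: centre of its underside.
- scraper: Scraper lying flat on the bench to the right of the tray: black handle 110 x 24 x 24 mm towards its -x, steel blade 110 x 90 x 3 mm towards its +x. Leave alone. Origin: where blade and handle meet, on the underside.
There are look-alikes about, which are no part of the job. Leave any purple look-alike of the bonbon_mould alone.

How it is judged:
By the outcome, as a careful person would: the job done as asked, in the order asked, and still so for the second after the job is handed in, with the robot touching nothing.
It also fails if it takes over 38 s, if anything falls off the work surface, if the arm or the gripper's body presses on something with over 40 N, if the wrist force passes 120 N, or if a joint passes its speed limit or range.

## Working session

There is one attempt and no reset: what is moved stays moved. The work goes in short steps, Python scripts to look and compute and a tool call to move; the robot and the scene stay as the last step left them, time stands still between calls to the robot, and variables do not carry over. Pictures are saved under pics/ and viewed, and the job is handed in when it is done.

Besides the shell and the picture viewer there is one more tool, called as name([rows], argument=value, ...), one row to a line, values as JSON. carry_out: Moves the arm, as the interface text tells. Its arguments: {"type":"object","properties":{"commands":{"type":"array","items":{"type":"array"}},"newtons":{"type":"number"}},"required":["commands"]}

```bash
mkdir -p pics; ls; python3 - <<'E'
from station import *
import cv2
s=sense();print({k:s[k] for k in('t','tcp_pos','eef_rot','contact_force','grip_width')})
for n in('side','top'):
    im=capture(n);cv2.imwrite(f'pics/{n}0.png',im)
    m=camera_model(n);print(n,m)
    for o in('bonbon_mould','bar_mould','cutter','tray'):
        print(o,[(d['xy'],round(d['score'],2)) for d in recognise(n,o)])
print(camera_model('wrist'));print(sense()['t'])
E
```

```text
pics
{'t': 0.0, 'tcp_pos': array([ 0.19513207, -0.59322667,  0.23052672]), 'eef_rot': array([-0.11135588, -0.69812178, -0.11239608,  0.69827857]), 'contact_force': array([-0.03387089,  0.39792996, -0.06832357]), 'grip_width': 0.08559761329573873}
side {'intrinsics': array([[532.06890948,   0.        , 327.04843996],
       [  0.        , 532.06890948, 240.87980584],
       [  0.        ,   0.        ,   1.        ]]), 'rvec': array([ 0.76460506, -2.48274504,  1.2445013 ]), 'tvec': array([0.3566531 , 0.17071966, 1.07513189])}
bonbon_mould [([104.3, 300.6], 0.85), ([271.0, 244.0], 0.82), ([338.8, 379.6], 0.81)]
bar_mould [([328.9, 191.2], 0.64)]
cutter [([346.8, 243.3], 0.6)]
tray [([289.6, 250.3], 0.65)]
top {'intrinsics': array([[522.27989585,   0.        , 319.87564491],
       [  0.        , 522.27989585, 236.53180341],
       [  0.        ,   0.        ,   1.        ]]), 'rvec': array([ 2.18097951, -2.11883351,  0.1755078 ]), 'tvec': array([-0.03116401,  0.41596449,  1.53453033])}
bonbon_mould [([274.4, 206.2], 0.96), ([172.7, 151.3], 0.95), ([194.5, 312.5], 0.77), ([480.5, 197.5], 0.26)]
bar_mould [([365.8, 196.1], 0.82)]
cutter [([323.8, 237.7], 0.46)]
tray [([323.6, 197.5], 0.71)]
{'intrinsics': array([[361.26880882,   0.        , 318.16642953],
       [  0.        , 361.26880882, 237.7359421 ],
       [  0.        ,   0.        ,   1.        ]]), 'hand_eye': array([[-3.62538399e-04, -3.13688445e-01,  9.49525896e-01,
        -1.42391557e-01],
       [ 9.99999577e-01,  6.89236578e-04,  6.09508175e-04,
        -4.38139422e-04],
       [-8.45643651e-04,  9.49525715e-01,  3.13688063e-01,
        -8.11417569e-02],
       [ 0.00000000e+00,  0.00000000e+00,  0.00000000e+00,
         1.00000000e+00]])}
0.5
```

View pics/side0.png

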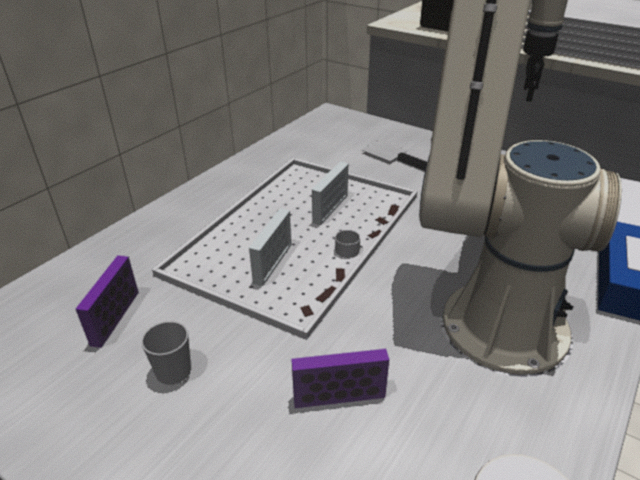

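View pics/top0.png

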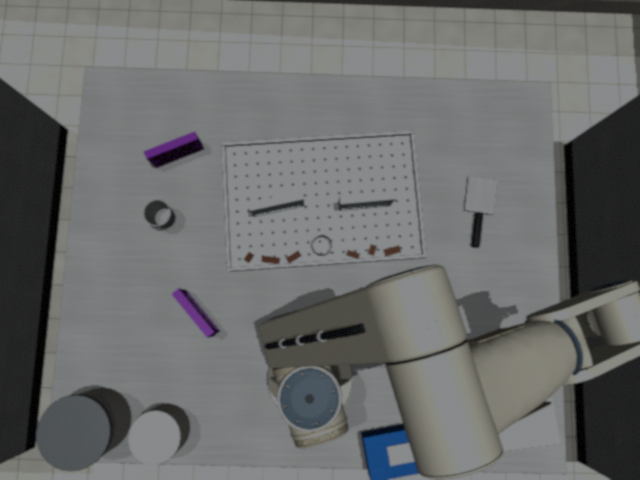

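```bash
python3 - <<'E'
import cv2,numpy as np
a=cv2.imread('pics/side0.png');b=cv2.imread('pics/top0.png')
x=cv2.resize(a[155:295,230:370],(600,600),interpolation=cv2.INTER_CUBIC)
cv2.imwrite('pics/c1.png',x)
y=cv2.resize(b[125:275,220:430],(800,571),interpolation=cv2.INTER_CUBIC);cv2.imwrite('pics/c2.png',y)
E
```

```text
(no output)
```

View pics/c1.png

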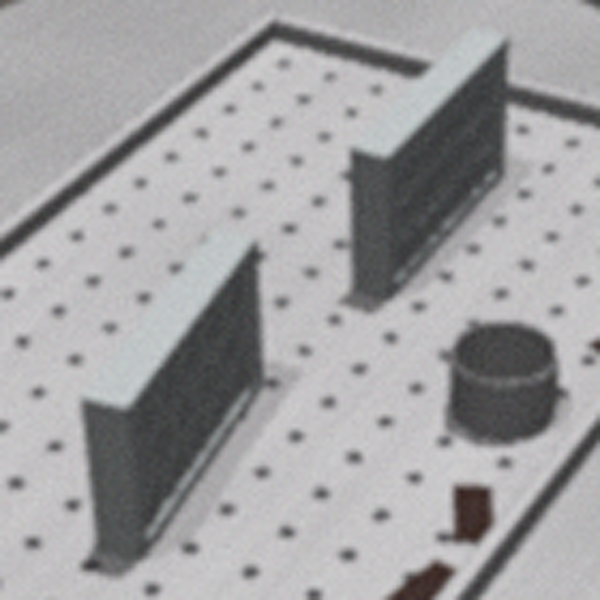

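View pics/c2.png

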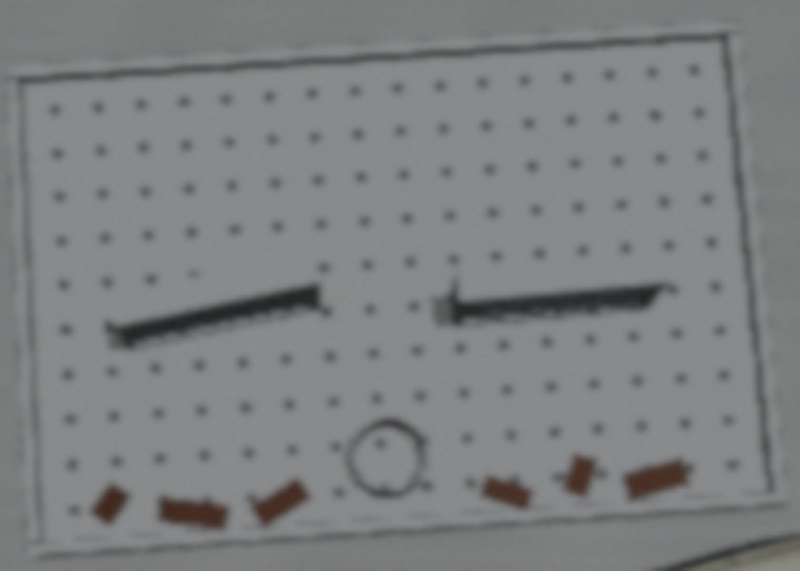

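```bash
cat > h.py <<'E'
import numpy as np,cv2
from station import *
from scipy.optimize import least_squares
def proj(n,P):
    m=camera_model(n);return cv2.projectPoints(np.float64(P).reshape(-1,1,3),m['rvec'],m['tvec'],m['intrinsics'],None)[0].reshape(-1,2)
def ray(n,uv,z):
    m=camera_model(n);R=cv2.Rodrigues(m['rvec'])[0];c=-R.T@m['tvec']
    d=R.T@np.linalg.inv(m['intrinsics'])@np.r_[uv,1];return c+d*(z-c[2])/d[2]
def place(p,L):
    x,y,a=p[:3];L=np.float64(L);c,s=np.cos(a),np.sin(a)
    return np.c_[x+c*L[:,0]-s*L[:,1],y+s*L[:,0]+c*L[:,1],L[:,2]]
E
python3 - <<'E'
from h import *
for n in('side','top'):
    m=camera_model(n);R=cv2.Rodrigues(m['rvec'])[0];print(n,-R.T@m['tvec'])
a=cv2.imread('pics/side0.png');b=cv2.imread('pics/top0.png')
f=600/140;o=np.array([230,155])
S=lambda u,v:np.array([u,v])/f+o
T=lambda u,v:np.array([u,v])/(800/210)+[220,125]
# bonbon: local x,y,z ; z offset floor .004
h=.0125
def box(obs_s,obs_t,x0):
    def r(p):
        e=[]
        for uv,L in obs_s:e.append(proj('side',place(p,[L]))[0]-S(*uv))
        for uv,L in obs_t:e.append(proj('top',place(p,[L]))[0]-T(*uv))
        return np.ravel(e)
    s=least_squares(r,x0,loss='soft_l1');print(s.x,np.degrees(s.x[2]),r(s.x).reshape(-1,2).round(1).tolist());return s.x
z1,z0=.104,.004
left=box([((83,402),(h,.08,z1)),((126,408),(-h,.08,z1)),((258,245),(-h,-.08,z1)),((222,232),(h,-.08,z1)),((140,555),(-h,.08,z0)),((262,385),(-h,-.08,z0))],
 [],[.6,.1,0])
right=box([((352,150),(h,.08,z1)),((387,158),(-h,.08,z1)),((508,40),(-h,-.08,z1)),((475,28),(h,-.08,z1)),((385,300),(-h,.08,z0)),((503,180),(-h,-.08,z0))],
 [],[.6,-.1,0])
tray=box([],[((8,72),(.2,.3,.02)),((735,28),(.2,-.3,.02)),((780,498),(-.2,-.3,.02)),((30,553),(-.2,.3,.02))],[.6,0,0])
tl=np.array([(sx*.2,sy*.3,.02) for sx,sy in((1,1),(1,-1),(-1,-1),(-1,1))])
ti=np.array([(sx*.19,sy*.29,.02) for sx,sy in((1,1),(1,-1),(-1,-1),(-1,1))]);tf=ti.copy();tf[:,2]=.004
bt=np.array([(sx*h,sy*.08,z1) for sx,sy in((1,1),(1,-1),(-1,-1),(-1,1))]);bb=bt.copy();bb[:,2]=z0
for n,im,(x0,y0,w,hh),nm in(('side',a,(140,140,290,205),'o1'),('top',b,(210,120,230,165),'o2')):
    k=800/w if 800/w*hh<600 else 600/hh
    g=cv2.resize(im[y0:y0+hh,x0:x0+w],None,fx=k,fy=k,interpolation=cv2.INTER_CUBIC)
    g=cv2.convertScaleAbs(g,alpha=1.3)
    for p,Ls,c in((tray,(tl,ti,tf),(0,0,255)),(left,(bt,bb),(0,255,0)),(right,(bt,bb),(255,100,0))):
        for L in Ls:
            q=((proj(n,place(p,L))-[x0,y0])*k).astype(int);cv2.polylines(g,[q],True,c,1)
    cv2.imwrite(f'pics/{nm}.png',g);print(g.shape)
E
```

```text
side [-0.1286819   0.82926721  0.77975129]
top [ 1.83591033e-01 -1.11786271e-03  1.57958034e+00]
[0.50397934 0.11271948 0.23988847] 13.744596986593214 [[-0.7, -0.8], [0.2, 0.4], [0.3, -1.6], [-1.2, -0.7], [0.2, 2.4], [1.0, 0.4]]
[ 0.52207104 -0.15044972  0.11641092] 6.669854195897568 [[-1.0, -0.3], [-0.1, 0.3], [0.3, -0.5], [-0.5, 0.2], [0.6, 1.0], [0.5, -0.8]]
[ 0.53448309 -0.02394163  0.10042442] 5.753895164389405 [[-1.1, -1.4], [0.6, -2.3], [1.9, 1.3], [-0.8, 1.1]]
(566, 800, 3)
(574, 800, 3)
```

```bash
python3 - <<'E'
import cv2,numpy as np
a=cv2.imread('pics/side0.png')
g=cv2.GaussianBlur(a,(3,3),0)
L=cv2.resize(g[205:290,245:300],None,fx=6.5,fy=6.5,interpolation=cv2.INTER_CUBIC)
R=cv2.resize(g[155:240,305:360],None,fx=6.5,fy=6.5,interpolation=cv2.INTER_CUBIC)
x=np.hstack([L,R]).astype(float);x=np.clip((x-40)*3,0,255).astype('uint8');cv2.imwrite('pics/c3.png',x);print(x.shape)
E
```

```text
(552, 716, 3)
```

View pics/c3.png

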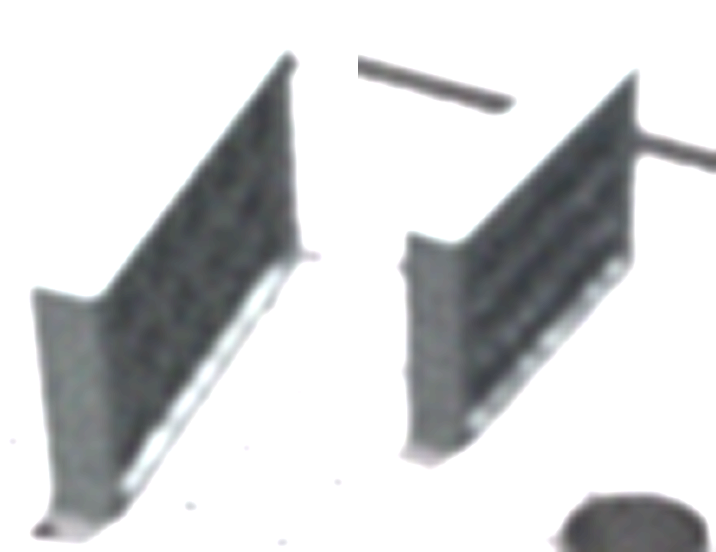

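View pics/o1.png

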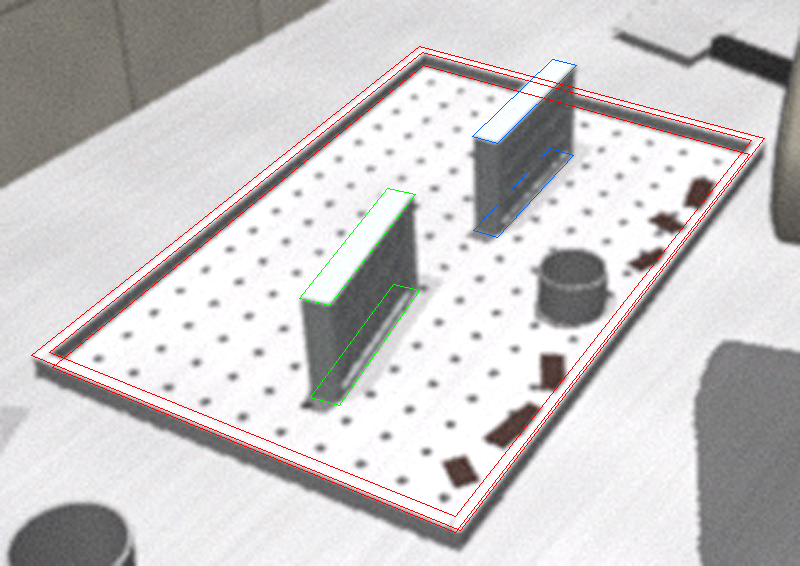

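View pics/o2.png

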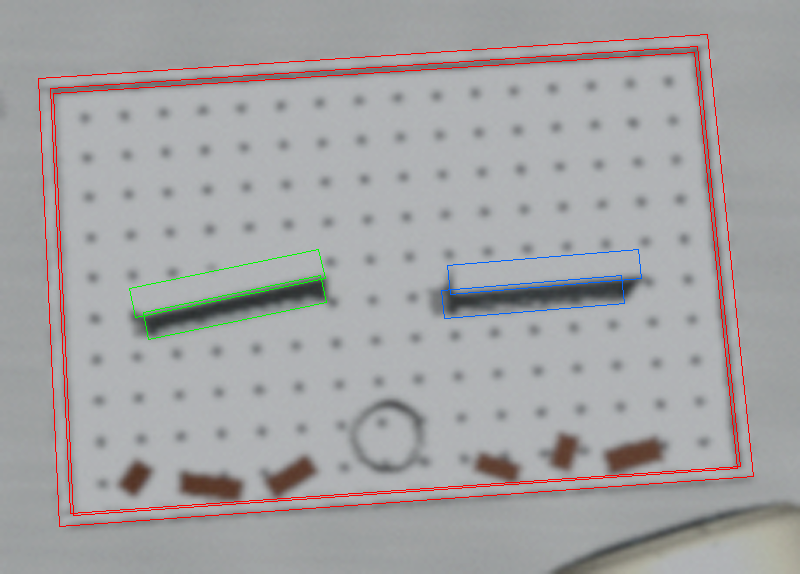

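Candidates: left grey mould (side 271,244; top 275,206) has a plain back. Right grey mould (side 330,191; top 366,203) shows three ribs on its back, so it is the bar mould. The purple ones (side 104,300 and 339,380) are look-alikes. The target is the left grey mould, which the enlarged crop and the network both confirm.

```bash
cat >> h.py <<'E'
from scipy.spatial.transform import Rotation as Ro
def RT(s):
    w,x,y,z=s['eef_rot'];return Ro.from_quat([x,y,z,w]).as_matrix()
def plan(target,yaw):
    "yaw: desired world angle of mould/tray y axis minus 90deg, rad"
    s=sense();R=RT(s);d=R.T@(np.array(target)-s['tcp_pos'])
    D=np.array([-np.sin(yaw),np.cos(yaw),0])
    l=R.T@D;t=np.degrees(np.arctan2(l[2],l[1]));t=(t+90)%180-90
    print('t',s['t'],'tcp',s['tcp_pos'].round(4),'F',s['contact_force'].round(1),'\nshift',d.round(4),'turn',round(t,1));print('axes',R.round(3).tolist(),'q',s['qpos'].round(2))
E
python3 - <<'E'
from h import *
plan([.443,.098,.23],.24)
print(ray('top',[321,245],.044),ray('side',[346.8,243.3],.024))
E
```

```text
t 0.5 tcp [ 0.1953 -0.5937  0.2313] F [-1.  -0.  -0.1] 
shift [ 0.0013 -0.5797 -0.4515] turn 4.5
axes [[-0.0, 0.313, -0.95], [0.0, -0.95, -0.313], [-1.0, -0.0, 0.0]] q [-1.26  0.35  1.63 -0.    1.16 -0.  ]
[ 0.38948834 -0.02302006  0.044     ] [ 0.39260008 -0.02625528  0.024     ]
```

carry_out([
  [[0,-0.05,-0.04],1,0],
  [[0,-0.1,-0.08],2,0],
  [[0,-0.15,-0.12],3,0],
  [[0,-0.2,-0.155],4,0],
  [[0,-0.25,-0.195],4.5,0],
])

```text
t: 1.12
tcp_pos: [0.3011, -0.2979, 0.2315]
eef_rot: [0.084, 0.702, 0.084, -0.702]
contact_force: [0.9, -0.4, 0.2]
grip_width: 0.0851
```

carry_out([
  [[0,-0.05,-0.04],0,0],
  [[0,-0.1,-0.08],0,0],
  [[0,-0.15,-0.12],0,0],
  [[0,-0.2,-0.155],0,0],
  [[0,-0.25,-0.195],0,0],
])

```text
t: 1.75
tcp_pos: [0.4296, -0.0127, 0.2318]
eef_rot: [0.085, 0.702, 0.084, -0.702]
contact_force: [0.9, 0.1, -0.2]
grip_width: 0.0853
```

```bash
python3 - <<'E'
from h import *
plan([.443,.098,.23],.24)
E
```

```text
t 1.75 tcp [ 0.4296 -0.0127  0.2318] F [ 0.9  0.1 -0.2] 
shift [ 0.0018 -0.1044 -0.0393] turn -0.0
axes [[0.001, 0.237, -0.971], [-0.0, -0.971, -0.237], [-1.0, 0.001, -0.001]] q [-0.03  0.04  2.03 -0.    1.07  1.3 ]
```

carry_out([
  [[0,-0.045,-0.01],0,0],
  [[0,-0.085,-0.02],0,0],
  [[0,-0.085,-0.02],0,0],
])

```text
t: 2.12
tcp_pos: [0.4283, 0.0747, 0.2314]
eef_rot: [0.086, 0.702, 0.086, -0.702]
contact_force: [0.6, -0.7, -0.2]
grip_width: 0.0855
```

```bash
python3 - <<'E'
from h import *
plan([.443,.098,.072],.24)
for n in('wrist','top'):
    cv2.imwrite(f'pics/{n}1.png',capture(n))
    print([(d['xy'],round(d['score'],2)) for d in recognise(n,'bonbon_mould')])
E
```

```text
t 2.125 tcp [0.4283 0.0747 0.2314] F [ 0.6 -0.7 -0.2] 
shift [ 0.1594 -0.019  -0.0198] turn 0.2
axes [[0.0, 0.241, -0.971], [0.0, -0.971, -0.241], [-1.0, -0.0, -0.0]] q [0.17 0.05 2.02 0.   1.07 1.5 ]
[([26.7, 355.4], 0.78), ([290.5, 108.0], 0.64)]
[([171.1, 153.8], 0.86), ([343.8, 190.8], 0.74), ([194.2, 312.3], 0.58)]
```

View pics/wrist1.png

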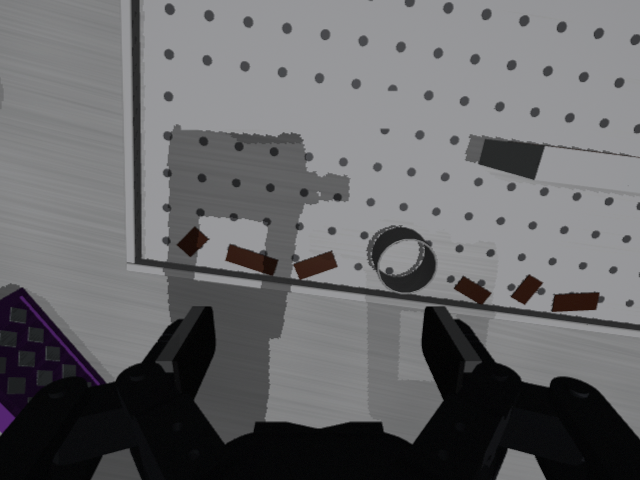

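```bash
cat >> h.py <<'E'
def wproj(s,P):
    m=camera_model('wrist');R=RT(s);T=np.eye(4);T[:3,:3]=R;T[:3,3]=s['tcp_pos']
    C=np.linalg.inv(T@m['hand_eye']);q=(C[:3,:3]@np.float64(P).T).T+C[:3,3]
    q=(m['intrinsics']@q.T).T;return q[:,:2]/q[:,2:]
def rect(hx,hy,z):return np.array([(sx*hx,sy*hy,z) for sx,sy in((1,1),(1,-1),(-1,-1),(-1,1))])
LEFT=[.504,.1127,.24];RIGHT=[.522,-.1504,.1164];TRAY=[.5345,-.0239,.1004]
E
python3 - <<'E'
from h import *
s=sense();im=cv2.convertScaleAbs(cv2.imread('pics/wrist1.png'),alpha=1.4)
for p,Ls,c in((TRAY,(rect(.2,.3,.02),rect(.19,.29,.02),rect(.19,.29,.004)),(0,0,255)),(LEFT,(rect(.0125,.08,.104),rect(.0125,.08,.004)),(0,255,0)),(RIGHT,(rect(.0125,.08,.104),rect(.0125,.08,.004)),(255,100,0))):
    for L in Ls: cv2.polylines(im,[wproj(s,place(p,L)).astype(int)],True,c,1)
cv2.imwrite('pics/w1o.png',im)
E
```

```text
(no output)
```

View pics/w1o.png

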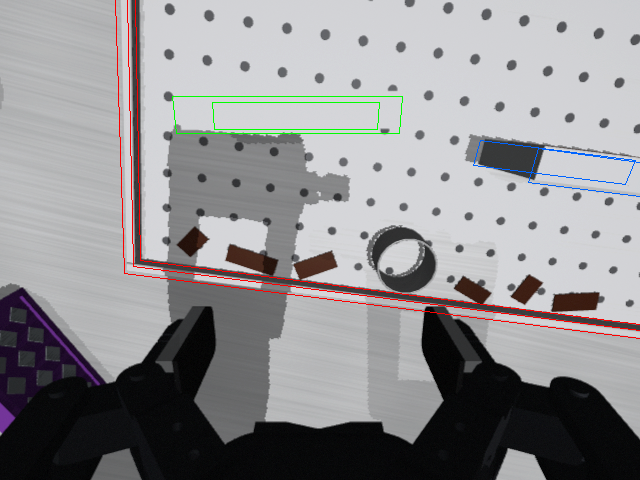

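carry_out([
  [[0.05,-0.019,0],0,0],
  [[0.105,-0.019,0],0,0],
  [[0.16,-0.019,0],0,0],
  [[0.16,-0.019,-0.02],0,0],
  [[0.16,-0.019,-0.03],0,0],
])

```text
t: 2.95
tcp_pos: [0.4539, 0.0972, 0.0709]
eef_rot: [-0.084, -0.702, -0.084, 0.702]
contact_force: [0.6, 1.0, 0.1]
grip_width: 0.0853
```

```bash
python3 - <<'E'
from h import *
plan([.504,.1127,.072],.24)
cv2.imwrite('pics/wrist2.png',capture('wrist'));cv2.imwrite('pics/side2.png',cv2.resize(capture('side')[140:340,140:430],None,fx=2.7,fy=2.7))
E
```

```text
t 2.95 tcp [0.4539 0.0972 0.0709] F [0.6 1.  0.1] 
shift [-0.0011 -0.0033 -0.0523] turn -0.1
axes [[-0.0, 0.235, -0.972], [-0.0, -0.972, -0.235], [-1.0, 0.0, 0.0]] q [ 0.21  0.34  2.1  -0.    0.7   1.54]
```

View pics/side2.png

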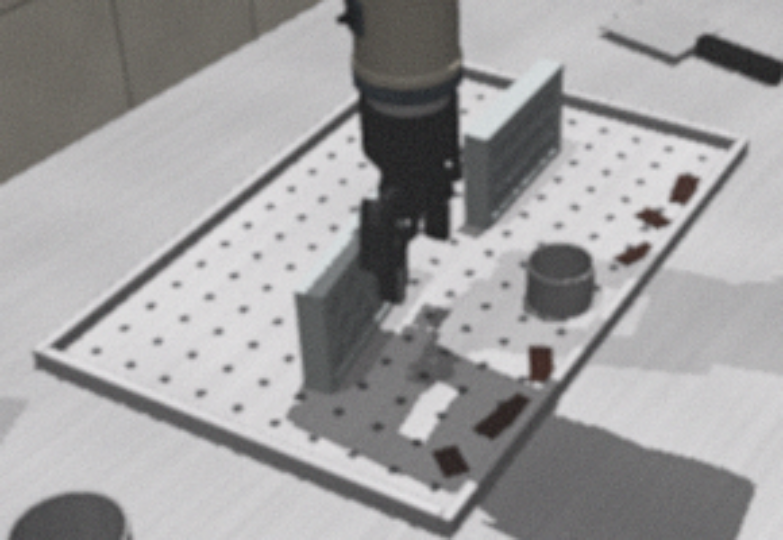

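View pics/wrist2.png

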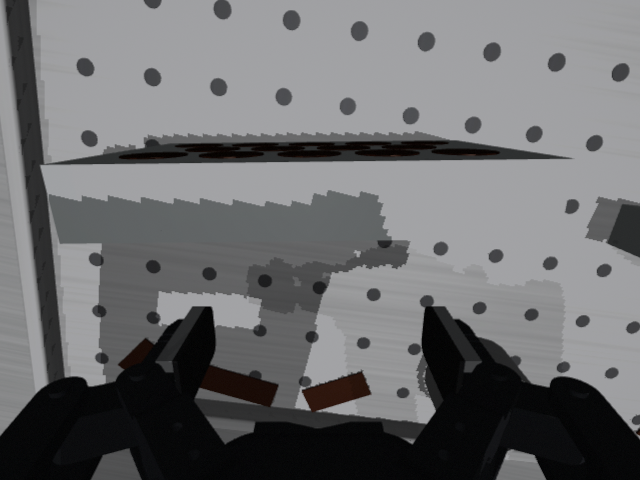

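The wrist picture shows round chocolates on the far face of this mould (around 310,150), which confirms it as the target. Its ends, at columns 45 and 570, are roughly centred on the fingers.

carry_out([
  [[0,-0.003,-0.01],0,0],
  [[0,-0.003,-0.018],0,0],
  [[0,-0.003,-0.024],0,0],
  [[0,-0.003,-0.029],0,0],
  [[0,-0.003,-0.034],0,0],
])

```text
t: 3.68
tcp_pos: [0.4853, 0.1091, 0.0712]
eef_rot: [-0.084, -0.702, -0.084, 0.702]
contact_force: [-1.6, -0.1, 1.0]
grip_width: 0.0853
```

carry_out([
  [[0,0,-0.005],0,0],
  [[0,0,-0.01],0,0],
  [[0,0,-0.015],0,0],
  [[0,0,-0.015],0,0],
])

```text
t: 4.18
tcp_pos: [0.5004, 0.1128, 0.0713]
eef_rot: [0.084, 0.702, 0.084, -0.702]
contact_force: [-0.3, -0.1, 0.0]
grip_width: 0.0849
```

```bash
python3 - <<'E'
from h import *
plan([.504,.1127,.072],.24)
cv2.imwrite('pics/wrist3.png',capture('wrist'));cv2.imwrite('pics/side3.png',cv2.resize(capture('side')[140:340,140:430],None,fx=2.7,fy=2.7))
E
```

```text
t 4.175 tcp [0.5004 0.1128 0.0713] F [-0.3 -0.1  0. ] 
shift [-0.0007  0.0009 -0.0035] turn -0.0
axes [[0.0, 0.237, -0.972], [0.0, -0.972, -0.237], [-1.0, -0.0, -0.0]] q [0.22 0.4  2.   0.   0.74 1.55]
```

View pics/side3.png

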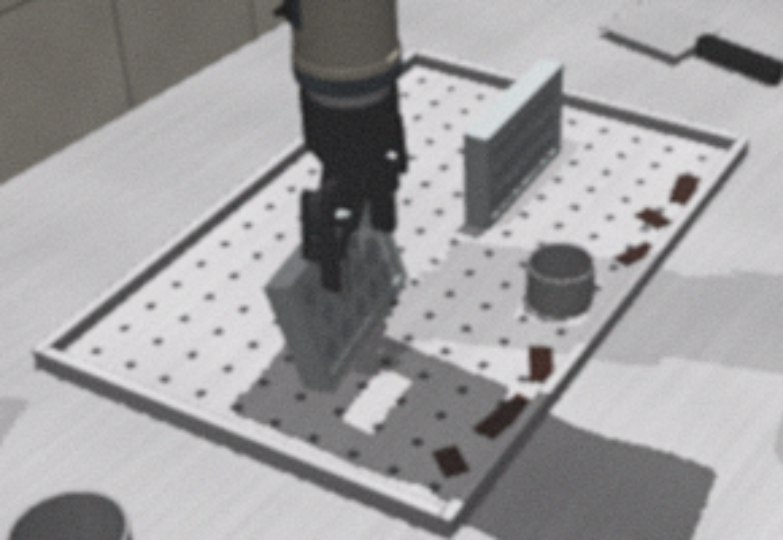

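View pics/wrist3.png

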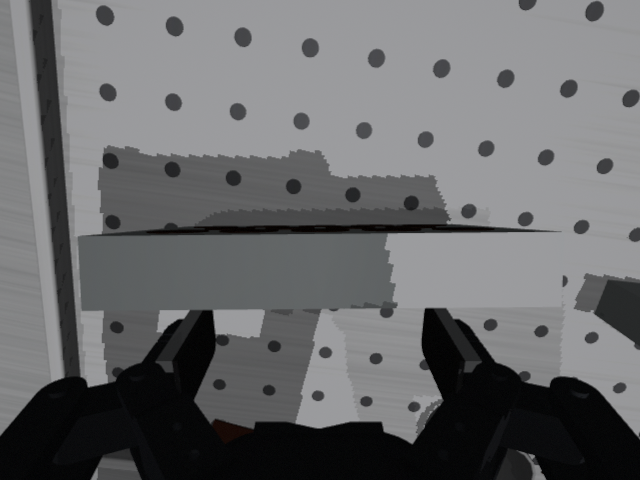

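The mould is tilting evenly, about 12° and without sliding. I keep pushing gently until it falls.

carry_out([
  [[0,0,-0.005],0,0],
  [[0,0,-0.01],0,0],
  [[0,0,-0.012],0,0],
  [[0,0,-0.012],0,0],
  [[0,0,-0.012],0,0],
])

```text
t: 4.9
tcp_pos: [0.5114, 0.1155, 0.0712]
eef_rot: [-0.084, -0.702, -0.084, 0.702]
contact_force: [-0.6, -0.7, 0.5]
grip_width: 0.0851
```

```bash
python3 - <<'E'
from h import *
plan([.504,.1127,.072],.24)
cv2.imwrite('pics/wrist4.png',capture('wrist'))
E
```

```text
t 4.9 tcp [0.5114 0.1155 0.0712] F [-0.6 -0.7  0.5] 
shift [-0.0008  0.0009  0.0078] turn -0.0
axes [[-0.0, 0.237, -0.972], [-0.0, -0.972, -0.237], [-1.0, -0.0, 0.0]] q [0.22 0.41 1.97 0.   0.75 1.55]
```

View pics/wrist4.png

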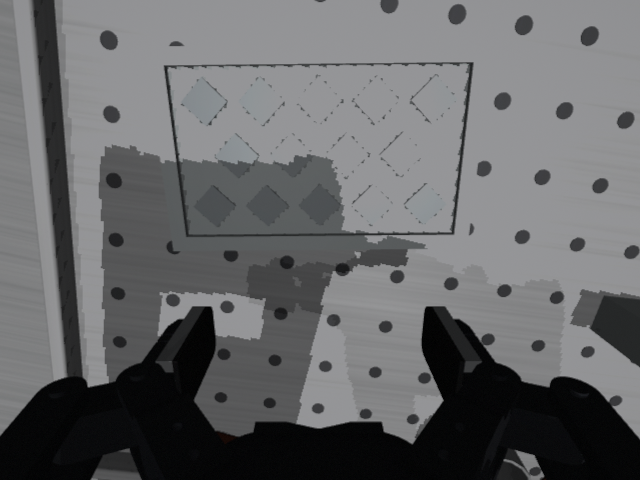

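```bash
cat >> h.py <<'E'
def wray(s,uv,z):
    m=camera_model('wrist');R=RT(s);H=m['hand_eye'];c=R@H[:3,3]+s['tcp_pos']
    d=R@H[:3,:3]@np.linalg.inv(m['intrinsics'])@np.r_[uv,1];return c+d*(z-c[2])/d[2]
E
python3 - <<'E'
from h import *
s=sense()
for z in(.029,.034):
    P=[wray(s,u,z) for u in((165,66),(473,63),(455,235),(187,236))]
    print(np.round(P,4).tolist());E=[np.linalg.norm(P[i]-P[(i+1)%4]) for i in range(4)]
    print(np.round(E,4)); f=P[0]-P[1];print(np.degrees(np.arctan2(-f[0],f[1])),(P[2]+P[3])/2)
E
```

```text
[[0.5956, 0.2097, 0.029], [0.6308, 0.0711, 0.029], [0.5498, 0.0496, 0.029], [0.515, 0.1892, 0.029]]
[0.1431 0.0839 0.1439 0.0831]
14.267748625710777 [0.53238281 0.11939944 0.029     ]
[[0.5954, 0.2077, 0.034], [0.6297, 0.0728, 0.034], [0.5509, 0.0519, 0.034], [0.517, 0.1878, 0.034]]
[0.1392 0.0816 0.14   0.0809]
14.267748625710736 [0.53394497 0.11982585 0.034     ]
```

```bash
python3 - <<'E'
from h import *
ex=np.array([np.cos(.1),np.sin(.1)]);t=np.array([.5247,.1174])-.045*ex;print(t)
plan([*t,.003],.1004)
E
```

```text
[0.47992481 0.1129075 ]
t 4.95 tcp [0.5113 0.1154 0.0712] F [-0.  -0.6  0.2] 
shift [ 0.0682 -0.005   0.0311] turn 8.0
axes [[-0.0, 0.237, -0.972], [-0.0, -0.972, -0.237], [-1.0, -0.0, 0.0]] q [ 0.22  0.41  1.97 -0.    0.75  1.55]
```

carry_out([
  [[0,0,0.02],2,0],
  [[0,-0.005,0.031],5,0],
  [[0.03,-0.005,0.031],8,0],
  [[0.055,-0.005,0.031],8,0],
  [[0.055,-0.005,0.031],8,0],
])

```text
t: 5.58
tcp_pos: [0.4788, 0.1127, 0.0151]
eef_rot: [-0.035, -0.705, -0.035, 0.707]
contact_force: [-0.3, -0.1, 0.4]
grip_width: 0.0852
```

```bash
python3 - <<'E'
from h import *
plan([.48,.113,.003],.1004)
cv2.imwrite('pics/wrist5.png',capture('wrist'));cv2.imwrite('pics/side5.png',cv2.resize(capture('side')[140:340,140:430],None,fx=2.7,fy=2.7))
E
```

```text
t 5.575 tcp [0.4788 0.1127 0.0151] F [-0.3 -0.1  0.4] 
shift [ 0.0121 -0.0002 -0.0013] turn -0.0
axes [[-0.003, 0.1, -0.995], [-0.001, -0.995, -0.1], [-1.0, 0.0, 0.003]] q [0.23 0.48 2.06 0.   0.61 1.7 ]
```

View pics/side5.png

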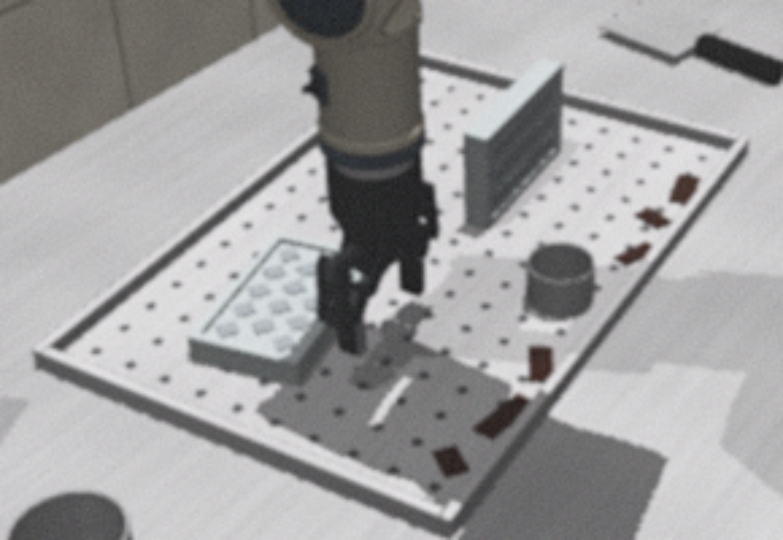

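View pics/wrist5.png

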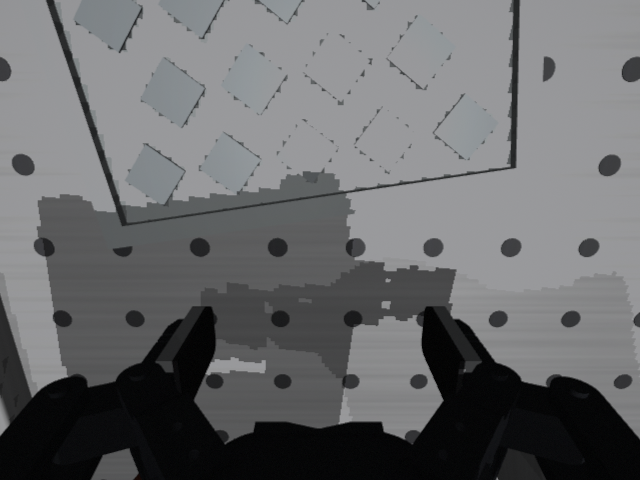

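carry_out([
  [[0.012,0,0],0,0],
  [[0.012,0,-0.012],0,0],
  [[0.012,0,-0.024],0,0],
  [[0.012,0,-0.034],0,0],
  [[0.012,0,-0.044],0,0],
])

```text
t: 6.3
tcp_pos: [0.5241, 0.1174, 0.0043]
eef_rot: [-0.035, -0.706, -0.035, 0.707]
contact_force: [-4.7, 0.6, 1.9]
grip_width: 0.0854
```

carry_out([
  [[0,0,-0.01],0,0],
  [[0,0,-0.02],0,0],
  [[0,0,-0.03],0,0],
  [[0,0,-0.04],0,0],
  [[0,0,-0.05],0,0],
])

```text
t: 6.92
tcp_pos: [0.5739, 0.1222, 0.0042]
eef_rot: [-0.035, -0.706, -0.035, 0.707]
contact_force: [-4.5, -0.0, 3.7]
grip_width: 0.0856
```

```bash
python3 - <<'E'
from h import *
plan([.48,.113,.003],.1004)
cv2.imwrite('pics/wrist6.png',capture('wrist'));cv2.imwrite('pics/side6.png',cv2.resize(capture('side')[140:340,140:430],None,fx=2.7,fy=2.7))
E
```

```text
t 6.925 tcp [0.5739 0.1222 0.0042] F [-4.5 -0.   3.7] 
shift [ 0.0013 -0.0002  0.0943] turn -0.1
axes [[-0.001, 0.099, -0.995], [-0.0, -0.995, -0.099], [-1.0, 0.0, 0.001]] q [ 0.21  0.59  1.86 -0.    0.69  1.68]
```

View pics/side6.png

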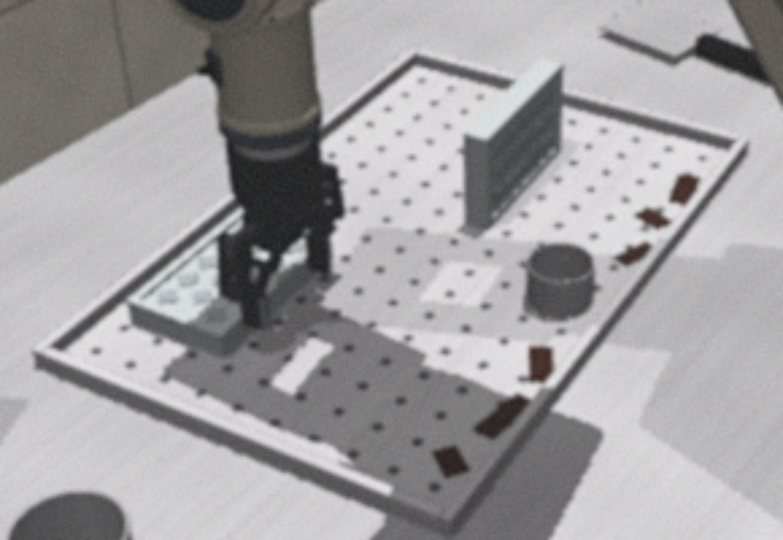

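View pics/wrist6.png

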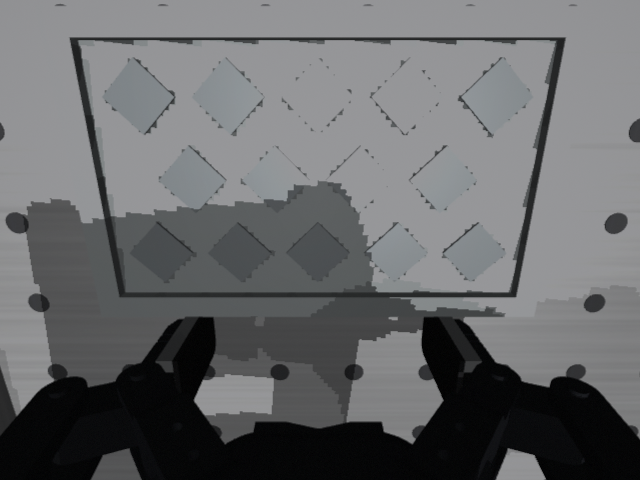

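carry_out([
  [[0,0,-0.008],0,0],
  [[0,0,-0.014],0,0],
  [[0,0,-0.018],0,0],
  [[0,0,-0.018],0,0],
])

```text
t: 7.52
tcp_pos: [0.5924, 0.1242, 0.0043]
eef_rot: [0.035, 0.707, 0.035, -0.706]
contact_force: [0.6, -0.1, 0.4]
grip_width: 0.0855
```

carry_out([
  [[0,0,-0.003],0,0],
  [[0,0,-0.005],0,0],
])

```text
t: 7.78
tcp_pos: [0.5961, 0.1246, 0.0043]
eef_rot: [-0.035, -0.706, -0.035, 0.707]
contact_force: [-4.3, -0.3, 3.0]
grip_width: 0.0856
```

```bash
python3 - <<'E'
from h import *
s=sense();plan([.48,.113,.003],.1004)
im=capture('wrist')
cv2.imwrite('pics/wrist7.png',im)
E
```

```text
t 7.775 tcp [0.5961 0.1246 0.0043] F [-4.3 -0.3  3. ] 
shift [ 0.0015 -0.      0.1167] turn -0.0
axes [[-0.001, 0.099, -0.995], [-0.0, -0.995, -0.099], [-1.0, 0.0, 0.001]] q [0.2  0.62 1.81 0.   0.72 1.67]
```

View pics/wrist7.png

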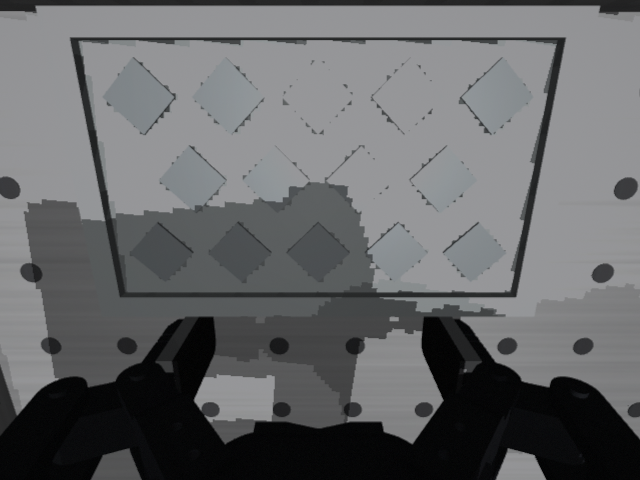

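carry_out([
  [[0,0,-0.002],0,0],
  [[0,0,-0.004],0,0],
])

```text
t: 8.07
tcp_pos: [0.6004, 0.125, 0.0043]
eef_rot: [-0.035, -0.706, -0.035, 0.706]
contact_force: [-3.5, -0.4, 3.2]
grip_width: 0.0853
```

carry_out([
  [[0,0,-0.002],0,0],
  [[0,0,-0.004],0,0],
])

```text
t: 8.32
tcp_pos: [0.6008, 0.125, 0.0039]
eef_rot: [-0.035, -0.703, -0.035, 0.709]
contact_force: [-19.4, -0.9, 12.7]
grip_width: 0.0854
```

carry_out([
  [[0,0,-0.002],0,0],
  [[0,0,-0.002],0,0],
  [[0,0,-0.002],0,0],
])

```text
t: 8.7
tcp_pos: [0.6007, 0.1249, 0.0036]
eef_rot: [-0.036, -0.702, -0.035, 0.71]
contact_force: [-22.6, -0.6, 16.5]
grip_width: 0.0858
```

```bash
python3 - <<'E'
from h import *
plan([.48,.113,.003],.1004)
cv2.imwrite('pics/wrist8.png',capture('wrist'))
E
```

```text
t 8.7 tcp [0.6007 0.1249 0.0036] F [-22.6  -0.6  16.5] 
shift [ 2.000e-03 -1.000e-04  1.213e-01] turn -0.1
axes [[-0.011, 0.099, -0.995], [-0.002, -0.995, -0.099], [-1.0, 0.001, 0.011]] q [0.2  0.63 1.79 0.   0.74 1.67]
```

View pics/wrist8.png

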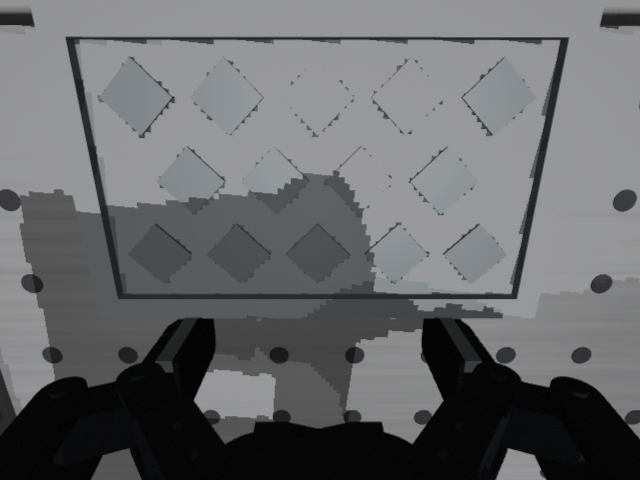

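carry_out([
  [[0,0,0.01],0,0],
  [[0,0,0.03],0,0],
  [[-0.02,0,0.05],0,0],
  [[-0.06,0,0.06],0,0],
  [[-0.12,0,0.06],0,0],
])

```text
t: 9.38
tcp_pos: [0.5461, 0.1195, 0.1244]
eef_rot: [-0.035, -0.706, -0.035, 0.707]
contact_force: [0.6, -0.9, 0.5]
grip_width: 0.0855
```

carry_out([
  [[-0.04,0,0.0],0,0],
  [[-0.08,0,0.0],0,0],
  [[-0.08,0,0.0],0,0],
])

```text
t: 9.75
tcp_pos: [0.55, 0.1203, 0.2081]
eef_rot: [0.035, 0.709, 0.036, -0.703]
contact_force: [0.8, -0.6, -0.6]
grip_width: 0.0854
```

```bash
python3 - <<'E'
from h import *
plan([.48,.113,.003],.1004)
cv2.imwrite('pics/wrist9.png',capture('wrist'));a=capture('side');cv2.imwrite('pics/side9f.png',a);cv2.imwrite('pics/side9.png',cv2.resize(a[140:340,140:430],None,fx=2.7,fy=2.7));cv2.imwrite('pics/top9.png',capture('top'))
E
```

```text
t 9.75 tcp [0.55   0.1203 0.2081] F [ 0.8 -0.6 -0.6] 
shift [0.2045 0.0005 0.0722] turn -0.0
axes [[0.009, 0.099, -0.995], [0.002, -0.995, -0.099], [-1.0, -0.001, -0.009]] q [ 0.21  0.28  1.8  -0.    1.06  1.68]
```

View pics/side9.png

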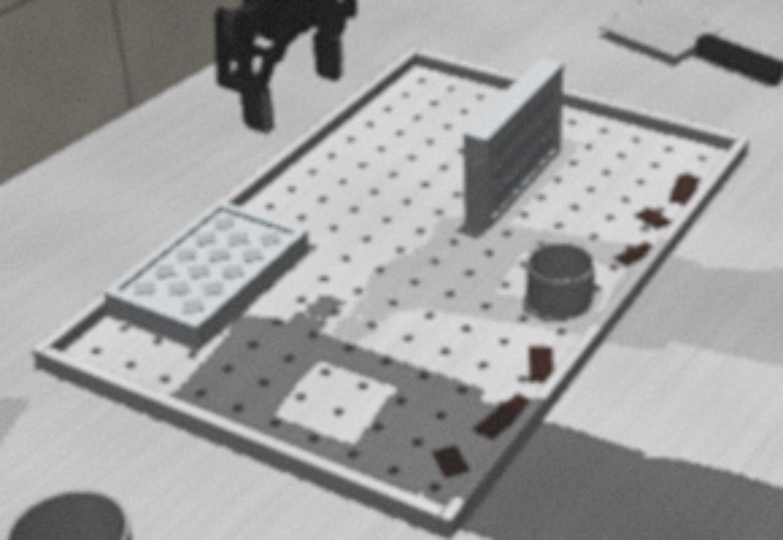

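View pics/wrist9.png

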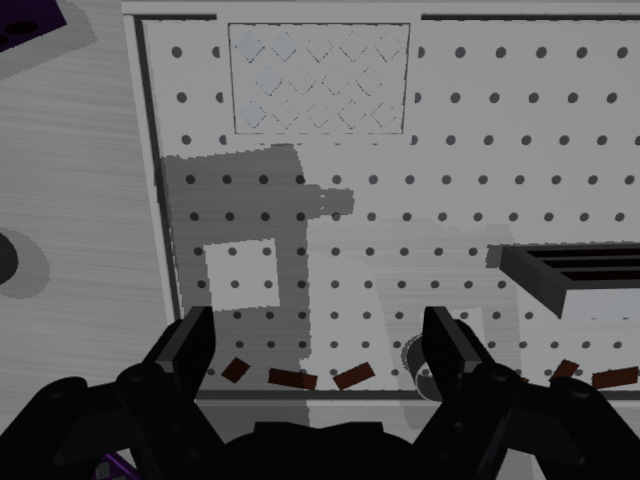

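carry_out([
  [[0,0,-0.04],0,0],
  [[0,0,-0.08],0,0],
  [[0,0,-0.08],0,0],
])

```text
t: 10.28
tcp_pos: [0.6281, 0.1276, 0.2022]
eef_rot: [-0.035, -0.706, -0.035, 0.707]
contact_force: [-0.7, -0.3, -0.5]
grip_width: 0.0852
```

```bash
python3 - <<'E'
from h import *
s=sense();a=capture('wrist')
cv2.imwrite('pics/wrist10.png',a)
cv2.imwrite('pics/wrist10c.png',cv2.resize(cv2.convertScaleAbs(a[20:200,150:500],alpha=1.3),None,fx=2.28,fy=2.28,interpolation=cv2.INTER_CUBIC))
print(s['tcp_pos'])
E
```

```text
[0.62811045 0.1276396  0.20217923]
```

View pics/wrist10.png

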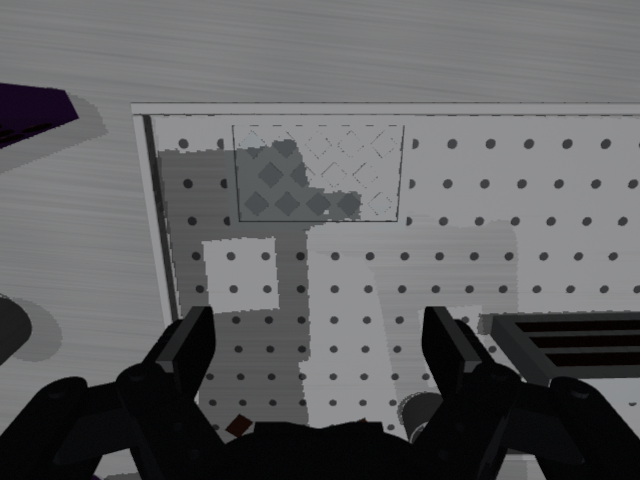

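View pics/wrist10c.png

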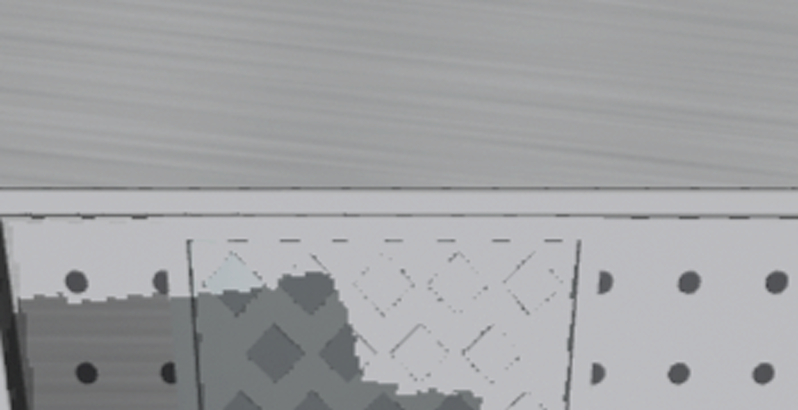

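```bash
python3 - <<'E'
from h import *
s=sense()
A=[wray(s,(232,125.3),.029),wray(s,(404,125.3),.029)]
B=[wray(s,(200,114.3),.02),wray(s,(490,115.2),.02)]
d=(B[0]-B[1])[:2];d/=np.linalg.norm(d);n=np.array([d[1],-d[0]])
print([((B[0]-a)[:2]@n) for a in A],np.degrees(np.arctan2(-d[0],d[1])))
a=cv2.imread('pics/side0.png').astype(float);b=cv2.imread('pics/side9f.png').astype(float)
D=np.abs(a-b).mean(2)
# overlay edge difference around bar mould and cutter
for n,(x0,y0,x1,y1) in dict(bar=(308,160,352,226),cutter=(330,228,365,262)).items(): 
    (dx,dy),r=cv2.phaseCorrelate(a[y0:y1,x0:x1].mean(2),b[y0:y1,x0:x1].mean(2));print(n,round(dx,2),round(dy,2),D[y0:y1,x0:x1].mean().round(1))
E
```

```text
[np.float64(0.00865653659438612), np.float64(0.008238313585048153)] 5.5772944811402425
bar 0.51 -0.03 12.2
cutter -0.09 0.19 8.5
```

```bash
python3 -c "
from station import *
print(sign_off(),sense()['t'],sense()['contact_force'])"
```

```text
the job is handed in; nothing more can be done
the job is handed in; nothing more can be done
```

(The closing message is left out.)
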